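# Snap the cap back onto the refilled bottle

### The job

The refilled aluminium bottle stands open and its snap cap is under the domed lid of the small dish. Lift the lid off and set it down upright on a free spot of the worktop, then take the cap out and press it straight down onto the bottle's neck until it clicks and sits fully home. Do not let go: finish while still holding the cap and pressing it firmly down, with the bottle standing upright and the other things on the worktop left where they are.

Things in the scene. Friction and masses are not known exactly. Their poses are not given: they have to be found in the camera images.
- lid_knob (a point): Centre of the wooden knob on the loose domed grey lid of the dish: an upright cylinder 31 mm across, 22 mm high (11 mm above and below this point) on a thin neck. The hollow lid is 136 mm across its open rim, 57 mm high without the knob, 0.2 kg; this point lies 80 mm above its rim. The lid just rests loosely in the dish. z axis up.
- lid: The same lid: origin at the centre of its open rim (its underside), z axis up through the knob. Standing on the worktop its origin is at height 0.
- dish: Shallow round grey dish, loose: 154 mm across, edge 15 mm high, floor 6 mm up, 0.55 kg; flat buttons lie near its edge. Origin at the centre of its underside. It holds the cap under the domed lid. Dish and bottle stand one on the left and one on the right half of the worktop, either way round; the middle between them, 0.45 m straight ahead of the robot's base, is free.
- cap_center (a point): Centre (half-way up) of the black ribbed snap cap, 43 mm across, 50 mm high, 0.05 kg, standing mouth down on the dish's floor within 12 mm of its middle, hidden by the lid at the start. z axis up. Its mouth, 25 mm below this point, has an inward lip, 30 mm inner diameter, 3 mm high; behind it the bore is 35 mm wide, 27 mm deep; the top 23 mm are solid. Its turn about z does not matter.
- bottle_neck (a point): Centre of the open top of the bottle's neck, 150 mm above the worktop. Neck: 18 mm across at the top, 26 mm from 8 mm below, standing 25 mm above a flange 39 mm across. Round it, 16 mm below this point, four sprung bead segments (snap lugs) stand 4 mm proud; the cap's lip snaps down past them. The cap is fully home when its mouth bears on the flange: cap_center then coincides with this point. z axis up.
- bottle: Loose aluminium bottle with the neck, 72 mm across, 0.9 kg, upright. Origin at the centre of its underside, z up. The snap lugs begin to resist when cap_center is 14 mm above bottle_neck, most at about 11 mm (roughly 8 N), then give way with a click, and the cap drops easily onto the flange.
- laundry_marker: Bystander: marker pen lying flat, 17 x 135 x 16 mm, behind the middle.
- peg_1: Bystander: green clothes peg lying flat, 15 x 72 x 12 mm, at the left behind.
- wax_pot: Bystander: round pot with screw lid, 62 mm across, 35 mm high, behind the middle.
- thread_white: Bystander: standing reel of white cotton, 31 mm across, 43 mm high, behind the middle.
- little_can: Bystander: empty galvanised can, 67 mm across, 97 mm high, at the right behind.
- scoop: Bystander: small grey detergent scoop, 68 x 109 x 48 mm, behind the left half.
- peg_2: Bystander: wooden clothes peg lying flat, 15 x 72 x 12 mm, at the front right.
- tape_measure: Bystander: pocket tape measure, 29 x 65 x 64 mm, at the front left.
There are look-alikes about, which are no part of the job. Leave any pink or turquoise look-alike of the lid alone.

How it is judged:
By the outcome, as a careful person would: the job done as asked, in the order asked, and still so for the second after the job is handed in, while the arm keeps its last pose, push and grip.
It also fails if it takes over 58 s, if anything falls off the work surface, if the arm or the gripper's body presses on something with over 40 N, if the wrist force passes 120 N, or if a joint passes its speed limit or range.

### The arm

A 7-joint arm with a two-finger parallel gripper is mounted at the origin on a cart in front of the work surface, level with it; the furniture and walls round the work are solid. World frame = base frame: x ahead of the robot, y to its left, z up, the work surface at z = 0. Lengths are in m, angles in rad, forces in N, time in s.
With the tool pointing down it reaches from about 0.425 to 0.825 m from the base axis. Payload 3.6 kg.
Tool frame: the origin (TCP) lies at the very end of the fingers, on their centre line; the grasp point (between the pads) lies 19 mm behind it (bot.tcp_to_grasp is the distance from the TCP to the grasp point, in m); y points along the fingers, x is the direction in which the jaws open and shut, and the axes are right-handed (so a half turn about y gives the same grasp; the last joint's range is limited). The gripper opens to 93 mm and grips with 3 to 60 N. Pads are 15 mm wide; open, the fingers measure 128 mm over their backs; the gripper's body (75 mm by 188 mm) begins 65 mm behind the grasp point.
Start: joints at [-1.194, 0.615, -0.013, 1.423, 0.008, 1.103, -0.04], TCP at [0.255, 0.598, 0.219] pointing down, gripper open.
Joint ranges: [-3.12, 3.12], [-0.3, 2.06], [-1.34, 1.32], [0.26, 2.42], [-1.36, 4.5], [0.01, 1.98], [-2.84, 2.84]. Speed limits (rad/s): [2.79, 2.79, 3.14, 3.14, 3.14, 3.14, 3.14].

### API

Orientations are given as a rotation vector (axis times angle).
In Python, from bench import bot, viewer, hand_in gives the robot as it stands.
- The arm moves only by the tool step_arm, never from a script. Its argument "increments" is a list of rows, each a list of 7 numbers: the turn, a rotation vector about the tool's x, y, z in degrees, then the shift along the tool's x, y, z in mm, then the opening in per cent of the stroke, from 0 (shut) to 100 (fully open). In form: [[rx, ry, rz, x, y, z, grip], ...]. A call has 1 to 20 rows; each row is the pose to reach, as a shift and turn from the pose commanded when the call began, along the tool's axes at that moment; what a row does not reach only later rows make up. A row lasts 1/10 s, in which the tool goes at most 50 mm and 8.59 degrees, less where a joint would pass 70% of its speed; a pose out of reach is approached as far as the arm can. A call with a gripper value outside its range is refused whole. The fingers move at their own pace and stop on an object; the grip force is fixed at half the most. Time passes only in rows, so rows that repeat a pose let the fingers close. It gives the time, the measured TCP pose, the force and the opening at its end, in the units of the state.
- bot.get_obs(): the state, without advancing time (a new reading comes with each control period).
- viewer.camera(name): name is "side" or "top"; returns a dict with "image" (420x560x3 uint8, red, green, blue), "vfov" (degrees; the focal length in pixels is half the picture's height over the tangent of half this angle, whatever the lens; pixels are square), "cx", "cy" (the principal point, pixels), "dist" ([k1, k2, p1, p2, k3] as OpenCV has them; the pictures are not rectified), "cam_to_world" (4x4, takes a point from camera to world coordinates). Camera axes: x right, y up, looking along -z (the intrinsics and any distortion apply to the point x, -y, -z); pixel columns grow to the right and rows downward; lengths in m; the calibration is good to about 2 mm. A picture is of the moment at which its call begins. There is no depth.
- hand_in(): hands the job in, once; it reports no verdict.
The state is a dict: "t": time; "qpos": joint angles; "qvel": joint speeds; "joint_torque": joint torques, N m; "ee_pos": TCP position; "eef_rot": TCP orientation; "contact_force": force on the tool from outside, world axes, zero at the start; "wrist_torque": the same for the moment, N m; "gripper_width": finger opening in m.
Only numpy, scipy, OpenCV 4.12 (cv2) and the standard library are available. Lean on these libraries where they do the work, as an engineer would, in place of code of your own. Each camera call takes 0.05 s, during which the arm holds its last target. There are 200 camera calls.

## Working session

There is one attempt and no reset: what is moved stays moved. The work goes in short steps, Python scripts to look and compute and a tool call to move; the robot and the scene stay as the last step left them, time stands still between calls to the robot, and variables do not carry over. Pictures are saved under pics/ and viewed, about 8 in all and at most 12, crops included, and the job is handed in when it is done.

Besides the shell and the picture viewer there is one more tool, called after "Request:" as a command line: name --pt "numbers of a row" for each row, then --argument value for the rest. step_arm: Moves the arm, as the interface text tells. Its arguments: {"type":"object","properties":{"increments":{"type":"array","items":{"type":"array","items":{"type":"number"}}}},"required":["increments"]}

```bash
mkdir -p pics; cat > h.py <<'E'
import numpy as np, cv2
from scipy.spatial.transform import Rotation as R
from bench import bot, viewer
def K(c):
    f=c["image"].shape[0]/2/np.tan(np.radians(c["vfov"])/2)
    return np.array([[f,0,c["cx"]],[0,f,c["cy"]],[0,0,1.]])
def ray(c,u,v):
    p=cv2.undistortPoints(np.array([[[u,v]]],float),K(c),np.array(c["dist"],float))[0,0]
    T=np.array(c["cam_to_world"]); d=T[:3,:3]@np.array([p[0],-p[1],-1]); return T[:3,3],d/np.linalg.norm(d)
def onz(c,u,v,z):
    o,d=ray(c,u,v); return o+d*(z-o[2])/d[2]
def proj(c,P):
    T=np.array(c["cam_to_world"]); q=T[:3,:3].T@(np.array(P,float)-T[:3,3]); q=q*[1,-1,-1]
    return cv2.projectPoints(q.reshape(1,3),np.zeros(3),np.zeros(3),K(c),np.array(c["dist"],float))[0].ravel()
def tri(a,b):
    A=np.zeros((3,3));y=np.zeros(3)
    for o,d in (a,b):
        M=np.eye(3)-np.outer(d,d);A+=M;y+=M@o
    return np.linalg.solve(A,y)
def snap(name,fn):
    c=viewer.camera(name); cv2.imwrite("pics/"+fn,cv2.cvtColor(c["image"],cv2.COLOR_RGB2BGR)); return c
def state():
    o=bot.get_obs(); print("t",o["t"],"p",np.round(o["ee_pos"],4),"R\n",np.round(R.from_rotvec(o["eef_rot"]).as_matrix(),3),"F",np.round(o["contact_force"],2),"w",o["gripper_width"]); return o
E
python3 - <<'E'
from h import *
import pickle
state()
cs={n:snap(n,n+"0.png") for n in("side","top")}
pickle.dump(cs,open("c0.pkl","wb"))
for n in cs: print(n,cs[n]["vfov"],cs[n]["dist"],np.round(cs[n]["cam_to_world"],3))
print(bot.tcp_to_grasp)
E
```

```text
t 0.0 p [0.2545 0.5972 0.2175] R
 [[ 0.392 -0.001 -0.92 ]
 [ 0.92  -0.002  0.392]
 [-0.003 -1.    -0.   ]] F [-0.49  0.64 -0.36] w 0.09329747072874718
side 55.33026785395698 [0.02298232 0.         0.         0.         0.        ] [[-0.99  -0.063  0.129  0.675]
 [ 0.142 -0.572  0.808  1.209]
 [ 0.023  0.818  0.575  0.828]
 [ 0.     0.     0.     1.   ]]
top 43.85451427112369 [-0.05555959  0.          0.          0.          0.        ] [[-0.025  0.984 -0.178  0.25 ]
 [-1.    -0.027 -0.008  0.164]
 [-0.013  0.178  0.984  1.666]
 [ 0.     0.     0.     1.   ]]
0.0188
```

View pics/side0.png

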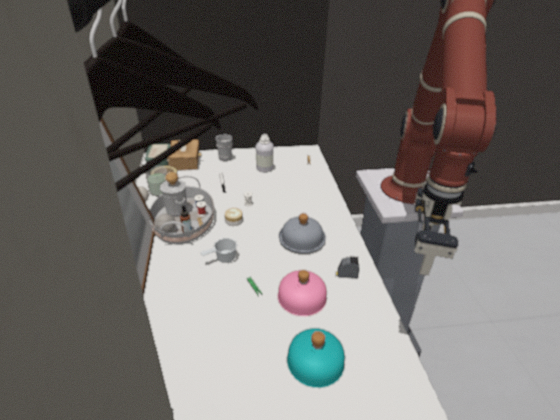

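View pics/top0.png

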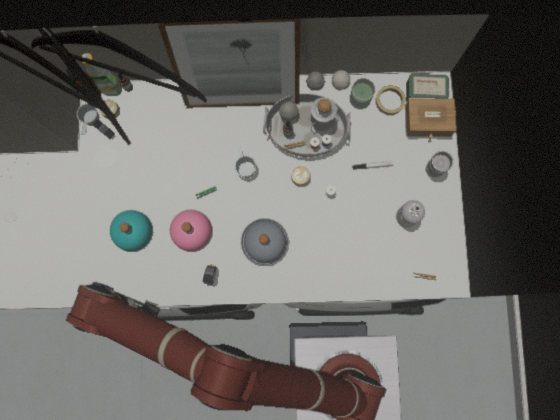

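Side view: the grey lid's knob is at (303,218), pink at (303,276), turquoise at (318,340), a tray jar with a brown knob at (172,178), and the bottle at (264,155). Top view: grey knob (264,240), pink (187,228), turquoise (125,229), tray knob (323,106), bottle (413,211). By the description I choose the grey dome on the dish and the bottle at the right, and will check both in one close crop.

```bash
python3 - <<'E'
from h import *
import pickle
cs=pickle.load(open("c0.pkl","rb"))
def crop(n,x,y,w=64,h=64): return cv2.resize(cs[n]["image"][y-h//2:y+h//2,x-w//2:x+w//2],(400,300) if 0 else (300,300),interpolation=cv2.INTER_CUBIC)
a=np.vstack([np.hstack([crop("side",303,225),crop("side",264,155)]),np.hstack([crop("top",264,240),crop("top",413,211)])])
cv2.imwrite("pics/crop1.png",a[:,:,::-1])
# knob masks
kn={}
for n,(x,y) in {"side":(303,218),"top":(264,240)}.items():
    im=cs[n]["image"]; hsv=cv2.cvtColor(im,cv2.COLOR_RGB2HSV)
    m=((hsv[...,0]<20)&(hsv[...,1]>110)).astype(np.uint8)
    k,l,s,c=cv2.connectedComponentsWithStats(m)
    i=min(range(1,k),key=lambda i:np.hypot(*(c[i]-[x,y]))+(100 if s[i,4]<10 else 0)); print(n,c[i],s[i]); kn[n]=c[i]
    
print("knob tri",tri(ray(cs["side"],*kn["side"]),ray(cs["top"],*kn["top"])))
for n in kn: print(n,onz(cs[n],*kn[n],0.086), onz(cs[n],*kn[n],0.091))
print("bottle approx",tri(ray(cs["side"],264,138),ray(cs["top"],417,209)))
for nm,(u,v) in dict(pinkk=(187,228),marker=(373,166),wax=(300,176),thread=(331,192),can=(440,160),scoop=(247,168),tape=(210,275),peg2=(425,276)).items(): print(nm,np.round(onz(cs["top"],u,v,0.03),3))
E
```

```text
side [302.91071429 218.32142857] [299 214   8  10  56]
top [263.06976744 238.65116279] [260 235   8   8  43]
knob tri [0.45369266 0.2445423  0.08140687]
side [0.45404808 0.25095852 0.086     ] [0.45553881 0.2574127  0.091     ]
top [0.45416453 0.24398213 0.086     ] [0.45351923 0.24372963 0.091     ]
bottle approx [ 0.524044   -0.22017523  0.13254998]
pinkk [0.502 0.489 0.03 ]
marker [ 0.689 -0.113  0.03 ]
wax [0.662 0.124 0.03 ]
thread [0.606 0.026 0.03 ]
can [ 0.703 -0.333  0.03 ]
scoop [0.693 0.295 0.03 ]
tape [0.351 0.415 0.03 ]
peg2 [ 0.33  -0.257  0.03 ]
```

View pics/crop1.png

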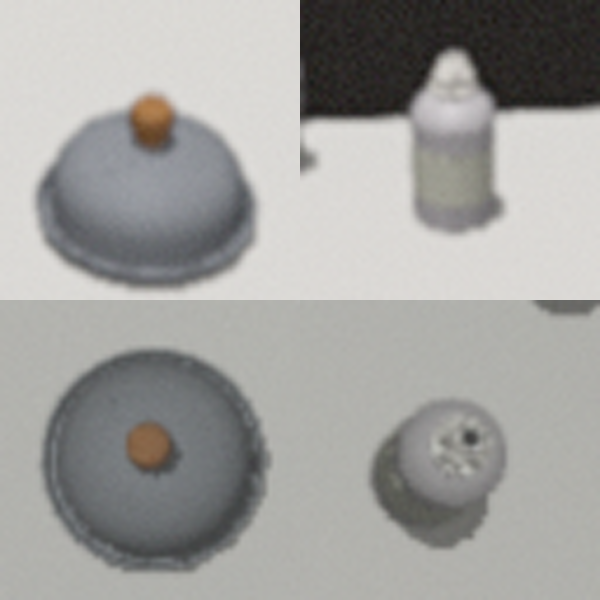

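The crop confirms the loose grey dome with a brown knob, seated in its grey dish. It also confirms the aluminium bottle with an open neck, whose hole is at top-view pixel (417,208).

```bash
cat >> h.py <<'E'
def go(*targets):
    o=bot.get_obs(); M=R.from_rotvec(o["eef_rot"]).as_matrix()
    for T in targets: print("delta mm for",T,np.round(M.T@(np.array(T)-o["ee_pos"])*1000,1))
E
python3 - <<'E'
from h import *
import pickle
cs=pickle.load(open("c0.pkl","rb"))
go((.454,.245,.217),(.454,.245,.072))
print("hole top",onz(cs["top"],417.3,208.4,.15)); print("side",[onz(cs["side"],265.1,v,.15) for v in (134,136)])
# bottle base silhouette in side: bottom-centre ~ crop (455,230)
print("base front edge side",onz(cs["side"],264-32+155/4.6875,155-32+230/4.6875,0), "top body centre", onz(cs["top"],413-32+152/4.6875,211-32+(455-300)/4.6875,.115))
print(proj(cs["side"],(.524,-.221,.15)))
E
```

```text
delta mm for (0.454, 0.245, 0.217) [-245.9    1.2 -321.6]
delta mm for (0.454, 0.245, 0.072) [-245.6  146.2 -321.6]
hole top [ 0.52348444 -0.21702918  0.15      ]
side [array([ 0.51909633, -0.21848716,  0.15      ]), array([ 0.52104201, -0.20078827,  0.15      ])]
base front edge side [ 0.52341165 -0.18167002  0.        ] top body centre [ 0.51885734 -0.213283    0.115     ]
[263.77999034 133.77280713]
```

Request:
step_arm --pt "0 0 0 -31 0 -40 100" --pt "0 0 0 -61 0 -80 100" --pt "0 0 0 -92 0 -120 100" --pt "0 0 0 -123 0 -161 100" --pt "0 0 0 -154 0 -201 100" --pt "0 0 0 -184 0 -241 100" --pt "0 0 0 -215 0 -281 100" --pt "0 0 0 -236 20 -310 100" --pt "0 0 0 -246 50 -322 100" --pt "0 0 0 -246 70 -322 100" --pt "0 0 0 -246 90 -322 100" --pt "0 0 0 -246 90 -322 100"

```text
t: 1.3
ee_pos: [0.4526, 0.2441, 0.1261]
eef_rot: [-1.373, -0.902, 0.913]
contact_force: [-0.5, -0.4, -0.4]
gripper_width: 0.0929
```

```bash
python3 - <<'E'
from h import *
state()
a=snap("side","s1.png"); b=snap("top","t1.png")
f=lambda im,x,y:cv2.resize(im[y-50:y+50,x-65:x+65],(780,600),interpolation=cv2.INTER_CUBIC)
A=cv2.resize(a["image"][150:250,240:370],(390,300),interpolation=cv2.INTER_CUBIC);B=cv2.resize(b["image"][190:290,200:330],(390,300),interpolation=cv2.INTER_CUBIC)
cv2.imwrite("pics/c1.png",np.hstack([A,B])[:,:,::-1])
go((.454,.245,.072))
E
```

```text
t 1.3 p [0.4526 0.2441 0.1261] R
 [[ 0.392 -0.006 -0.92 ]
 [ 0.92  -0.003  0.392]
 [-0.005 -1.     0.004]] F [-0.5  -0.41 -0.39] w 0.09288589054894267
delta mm for (0.454, 0.245, 0.072) [-0.6 56.6  0.2]
```

View pics/c1.png

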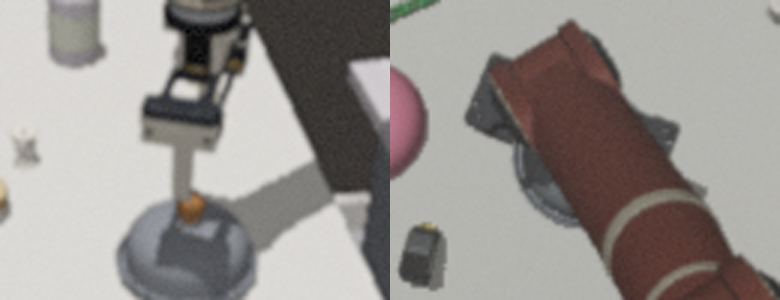

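The gripper is centred above the knob (finger at about (182,170) and knob at (190,207) in the left crop). Next I go down and grip.

Request:
step_arm --pt "0 0 0 0 20 0 100" --pt "0 0 0 0 40 0 100" --pt "0 0 0 0 53 0 100" --pt "0 0 0 0 53 0 100" --pt "0 0 0 0 53 0 0" --pt "0 0 0 0 53 0 0" --pt "0 0 0 0 53 0 0" --pt "0 0 0 0 53 0 0" --pt "0 0 0 0 53 0 0" --pt "0 0 0 0 53 0 0" --pt "0 0 0 0 53 0 0" --pt "0 0 0 0 53 0 0"

```text
t: 2.6
ee_pos: [0.4546, 0.2454, 0.0756]
eef_rot: [-1.373, -0.908, 0.908]
contact_force: [-0.4, 0.4, 0.2]
gripper_width: 0.0337
```

Request:
step_arm --pt "0 0 0 0 0 0 0" --pt "0 0 0 0 0 0 0" --pt "0 0 0 0 0 0 0"

```text
t: 2.9
ee_pos: [0.4545, 0.2453, 0.0756]
eef_rot: [-1.373, -0.907, 0.908]
contact_force: [-0.2, -0.4, -0.2]
gripper_width: 0.0303
```

Request:
step_arm --pt "0 0 0 0 -5 0 0" --pt "0 0 0 0 -15 0 0" --pt "0 0 0 0 -35 0 0" --pt "0 0 0 0 -60 0 0" --pt "0 0 0 0 -90 0 0" --pt "0 0 0 0 -110 0 0" --pt "0 0 0 0 -115 0 0" --pt "0 0 0 0 -115 0 0"

```text
t: 3.7
ee_pos: [0.4547, 0.2455, 0.1914]
eef_rot: [-1.373, -0.909, 0.906]
contact_force: [0.2, -0.8, -3.4]
gripper_width: 0.0304
```

```bash
python3 - <<'E'
from h import *
state()
go((.45,0.0,.19),(.45,0,.075),(.45,.02,.19))
E
```

```text
t 3.7 p [0.4547 0.2455 0.1914] R
 [[ 0.392  0.001 -0.92 ]
 [ 0.92   0.001  0.392]
 [ 0.001 -1.    -0.001]] F [ 0.15 -0.76 -3.41] w 0.030406870769112068
delta mm for (0.45, 0.0, 0.19) [-227.7    1.2  -91.9]
delta mm for (0.45, 0, 0.075) [-227.9  116.2  -91.8]
delta mm for (0.45, 0.02, 0.19) [-209.3    1.2  -84.1]
```

Request:
step_arm --pt "0 0 0 -12 0 -5 0" --pt "0 0 0 -35 0 -14 0" --pt "0 0 0 -65 0 -26 0" --pt "0 0 0 -95 0 -38 0" --pt "0 0 0 -125 0 -50 0" --pt "0 0 0 -155 0 -62 0" --pt "0 0 0 -185 0 -74 0" --pt "0 0 0 -210 0 -85 0" --pt "0 0 0 -223 15 -90 0" --pt "0 0 0 -228 40 -92 0" --pt "0 0 0 -228 65 -92 0" --pt "0 0 0 -228 90 -92 0" --pt "0 0 0 -228 105 -92 0" --pt "0 0 0 -228 110 -92 0" --pt "0 0 0 -228 110 -92 0"

```text
t: 5.2
ee_pos: [0.4486, -0.0011, 0.0796]
eef_rot: [-1.372, -0.904, 0.909]
contact_force: [-0.5, -0.8, -1.8]
gripper_width: 0.0303
```

```bash
python3 - <<'E'
from h import *
import pickle
state()
a=snap("side","s2.png"); b=snap("top","t2.png"); pickle.dump({"side":a,"top":b},open("c2.pkl","wb"))
A=cv2.resize(a["image"][125:275,200:350],(400,400),interpolation=cv2.INTER_CUBIC);B=cv2.resize(b["image"][180:305,215:340],(400,400),interpolation=cv2.INTER_CUBIC)
cv2.imwrite("pics/c2.png",np.hstack([A,B])[:,:,::-1])
E
```

```text
t 5.2 p [ 0.4486 -0.0011  0.0796] R
 [[ 0.393 -0.003 -0.92 ]
 [ 0.92  -0.001  0.393]
 [-0.002 -1.     0.003]] F [-0.51 -0.78 -1.82] w 0.03032912613112007
```

View pics/c2.png

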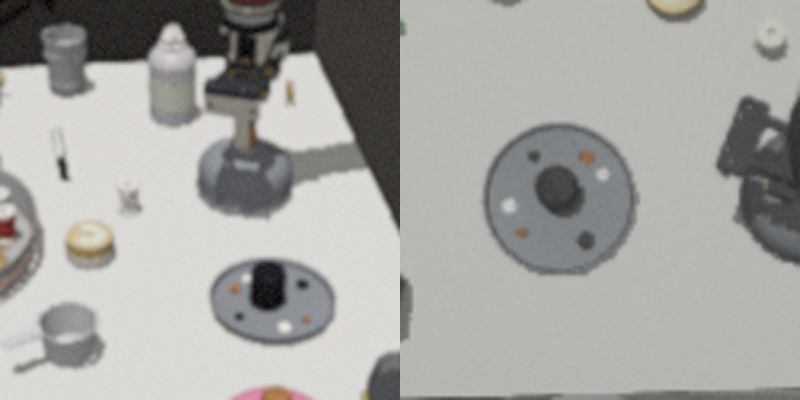

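The lid hangs upright close above the free middle, and the black cap stands in the dish (side crop (268,285), top crop (558,188)). Now I lower the lid onto the worktop.

Request:
step_arm --pt "0 0 0 0 2 0 0" --pt "0 0 0 0 4 0 0" --pt "0 0 0 0 6 0 0" --pt "0 0 0 0 8 0 0" --pt "0 0 0 0 9 0 0" --pt "0 0 0 0 10 0 0" --pt "0 0 0 0 10 0 0"

```text
t: 6.0
ee_pos: [0.4498, -0.0004, 0.0705]
eef_rot: [-1.373, -0.907, 0.908]
contact_force: [-0.5, 0.0, -2.2]
gripper_width: 0.0302
```

```bash
python3 - <<'E'
from h import *
import pickle
cs=pickle.load(open("c2.pkl","rb")); state()
# cap: dark blob; dish: edge ellipse
for n,(x,y) in {"side":(301,232),"top":(265,239)}.items():
    g=cs[n]["image"].max(2); m=(g<50).astype(np.uint8)
    k,l,s,c=cv2.connectedComponentsWithStats(m); i=min(range(1,k),key=lambda i:np.hypot(*(c[i]-[x,y]))+(100 if s[i,4]<20 else 0)); print(n,c[i],s[i])
    if n=="top":
        L=(l==i).astype(np.uint8); (u,v),r=cv2.minEnclosingCircle(np.argwhere(L)[:,::-1].astype(np.float32)); print("circ",u,v,r)
    cs[n+"c"]=c[i]
T=tri(ray(cs["side"],*cs["sidec"]),ray(cs["top"],*cs["topc"])); print("tri",T)
print("top@z.045",onz(cs["top"],*cs["topc"],.045),"side@z.034",onz(cs["side"],*cs["sidec"],.034))
for P in [(.454,.245,.056),(.454,.245,.006),(.454,.245,0.031)]: print(P,proj(cs["side"],P),proj(cs["top"],P))
E
```

```text
t 6.0 p [ 4.498e-01 -4.000e-04  7.050e-02] R
 [[ 0.392 -0.    -0.92 ]
 [ 0.92  -0.     0.392]
 [-0.    -1.     0.   ]] F [-0.49  0.05 -2.22] w 0.030238437389823587
side [299.99408284 232.07100592] [295 224  11  17 169]
top [212.10222222 309.10222222] [186 305  53   9 225]
circ 212.0 308.5 26.043333053588867
tri [0.36413961 0.37193728 0.1172177 ]
top@z.045 [0.24571442 0.40665033 0.045     ] side@z.034 [0.46091773 0.25301813 0.034     ]
(0.454, 0.245, 0.056) [302.05814847 224.82365505] [263.25312013 239.93555426]
(0.454, 0.245, 0.006) [301.24061317 237.14425981] [264.0718473  241.87630922]
(0.454, 0.245, 0.031) [301.64464658 231.05349187] [263.66860004 240.92044792]
```

Request:
step_arm --pt "0 0 0 0 1 0 0" --pt "0 0 0 0 2 0 0" --pt "0 0 0 0 3 0 0" --pt "0 0 0 0 3 0 0"

```text
t: 6.4
ee_pos: [0.45, -0.0003, 0.0695]
eef_rot: [-1.374, -0.908, 0.907]
contact_force: [-2.7, 0.9, 14.5]
gripper_width: 0.0303
```

```bash
python3 - <<'E'
from h import *
import pickle
cs=pickle.load(open("c2.pkl","rb")); state()
im=cs["top"]["image"]; g=im.max(2); w=np.zeros_like(g); w[222:262,248:282]=1
print(g[236:244,250:280])
m=((g<75)*w).astype(np.uint8); k,l,s,c=cv2.connectedComponentsWithStats(m); i=1+np.argmax(s[1:,4]); print(c[i],s[i])
for z in(.045,.05,.056): print(onz(cs["top"],*c[i],z))
print("tri",tri(ray(cs["side"],299.99,232.07),ray(cs["top"],*c[i])))
# dish
d=((im.max(2)<150)).astype(np.uint8); d[:,:]=d; k,l,s,c2=cv2.connectedComponentsWithStats(d); i=l[228,264]; print("dish",c2[i],s[i],onz(cs["top"],*c2[i],.01))
E
```

```text
t 6.4 p [ 4.50e-01 -3.00e-04  6.95e-02] R
 [[ 0.392  0.001 -0.92 ]
 [ 0.92   0.     0.392]
 [ 0.001 -1.    -0.001]] F [-2.67  0.94 14.45] w 0.030309804880389587
[[136 136 135 137 133 134 126 100  70  64  68  67  69  73  72  73  73  72
   70  63  94 128 134 135 136 136 140 153 160 150]
 [137 135 135 134 132 131 122  84  62  62  65  70  66  72  73  72  74  73
   69  58  88 125 131 134 137 134 136 135 137 134]
 [136 136 136 134 136 133 124  83  65  66  70  68  68  71  73  74  73  71
   71  58  68  92 113 133 134 137 136 134 135 133]
 [135 135 133 135 137 132 127  86  60  68  62  66  66  69  70  73  71  72
   73  60  55  72 101 132 137 135 133 133 132 132]
 [136 136 136 135 133 132 130 100  63  59  67  67  70  67  68  67  73  68
   66  54  58  72  98 131 133 134 135 132 133 132]
 [142 136 136 136 136 133 131 118  72  62  71  69  71  62  71  71  73  68
   57  51  62  75  96 131 135 136 135 135 133 133]
 [164 139 135 137 133 135 133 125  89  60  61  68  68  66  65  65  66  58
   55  53  66  76 101 128 135 136 136 137 135 134]
 [183 150 138 138 134 136 135 133 116  77  63  59  61  60  63  58  55  52
   55  60  69  83 101 131 134 134 135 133 136 135]]
[264.1292517  239.31972789] [258 233  14  14 147]
[0.45725988 0.24277239 0.045     ]
[0.45662137 0.24253001 0.05      ]
[0.45585514 0.24223915 0.056     ]
tri [0.45925351 0.24378508 0.02647317]
dish [264.65229563 242.02855543] [ 241  218   49   48 1786] [0.45297048 0.24295876 0.01      ]
```

Contact with the worktop at 14 N. I ease off, release and rise.

Request:
step_arm --pt "0 0 0 0 -1 0 0" --pt "0 0 0 0 -2 0 0" --pt "0 0 0 0 -2 0 75" --pt "0 0 0 0 -2 0 75" --pt "0 0 0 0 -2 0 75" --pt "0 0 0 0 -2 0 75" --pt "0 0 0 0 -2 0 75" --pt "0 0 0 0 -2 0 75" --pt "0 0 0 0 -15 0 75" --pt "0 0 0 0 -40 0 75" --pt "0 0 0 0 -70 0 75" --pt "0 0 0 0 -90 0 75" --pt "0 0 0 0 -90 0 75"

```text
t: 7.7
ee_pos: [0.4517, -0.0004, 0.16]
eef_rot: [-1.377, -0.912, 0.904]
contact_force: [0.3, 0.1, -0.1]
gripper_width: 0.0696
```

```bash
python3 - <<'E'
from h import *
state(); go((.458,.243,.155),(.458,.243,.019))
E
```

```text
t 7.7 p [ 4.517e-01 -4.000e-04  1.600e-01] R
 [[ 0.392  0.006 -0.92 ]
 [ 0.92   0.     0.392]
 [ 0.003 -1.    -0.006]] F [ 0.31  0.13 -0.06] w 0.0695997397930089
delta mm for (0.458, 0.243, 0.155) [226.3   5.1  89.6]
delta mm for (0.458, 0.243, 0.019) [226.  141.1  90.4]
```

Request:
step_arm --pt "0 0 0 32 0 13 75" --pt "0 0 0 70 0 28 75" --pt "0 0 0 110 0 44 75" --pt "0 0 0 150 0 60 75" --pt "0 0 0 190 0 75 75" --pt "0 0 0 215 20 85 75" --pt "0 0 0 226 45 90 75" --pt "0 0 0 226 70 90 75" --pt "0 0 0 226 80 90 75" --pt "0 0 0 226 80 90 75" --pt "0 0 0 226 80 90 75"

```text
t: 8.8
ee_pos: [0.456, 0.2423, 0.0779]
eef_rot: [-1.374, -0.907, 0.907]
contact_force: [0.1, 0.0, 0.6]
gripper_width: 0.0695
```

```bash
python3 - <<'E'
from h import *
import pickle
state(); go((.458,.243,.019))
a=snap("side","s3.png"); b=snap("top","t3.png"); pickle.dump({"side":a,"top":b},open("c3.pkl","wb"))
A=cv2.resize(a["image"][130:280,220:370],(400,400),interpolation=cv2.INTER_CUBIC);B=cv2.resize(b["image"][180:305,240:440][:, :],(640,400),interpolation=cv2.INTER_CUBIC)[:,:400]
B=cv2.resize(b["image"][180:300,220:340],(400,400),interpolation=cv2.INTER_CUBIC)
cv2.imwrite("pics/c3.png",np.hstack([A,B])[:,:,::-1])
E
```

```text
t 8.8 p [0.456  0.2423 0.0779] R
 [[ 0.393  0.    -0.92 ]
 [ 0.92  -0.     0.393]
 [-0.    -1.    -0.   ]] F [0.11 0.04 0.63] w 0.06954000622784487
delta mm for (0.458, 0.243, 0.019) [ 1.4 58.9 -1.5]
```

View pics/c3.png

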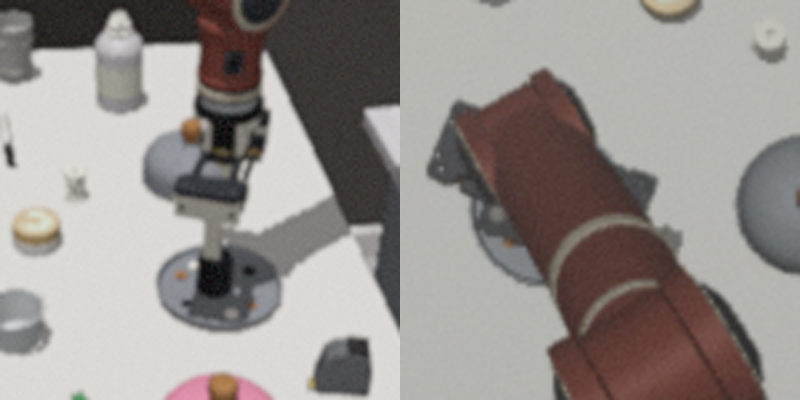

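The finger (213,225) lines up with the cap (214,270), and the lid stands upright in the middle. I go down and grip the cap.

Request:
step_arm --pt "0 0 0 1 20 -1 75" --pt "0 0 0 1 40 -1 75" --pt "0 0 0 1 53 -1 75" --pt "0 0 0 1 58 -1 75" --pt "0 0 0 1 58 -1 75" --pt "0 0 0 1 58 -1 0" --pt "0 0 0 1 58 -1 0" --pt "0 0 0 1 58 -1 0" --pt "0 0 0 1 58 -1 0" --pt "0 0 0 1 58 -1 0" --pt "0 0 0 1 58 -1 0" --pt "0 0 0 1 58 -1 0"

```text
t: 10.1
ee_pos: [0.4573, 0.2437, 0.0201]
eef_rot: [-1.373, -0.909, 0.907]
contact_force: [-0.5, 0.0, 5.2]
gripper_width: 0.0422
```

Request:
step_arm --pt "0 0 0 0 0 0 0" --pt "0 0 0 0 -5 0 0" --pt "0 0 0 0 -20 0 0" --pt "0 0 0 0 -50 0 0" --pt "0 0 0 0 -90 0 0" --pt "0 0 0 0 -130 0 0" --pt "0 0 0 0 -165 0 0" --pt "0 0 0 0 -180 0 0" --pt "0 0 0 0 -180 0 0" --pt "0 0 0 0 -180 0 0"

```text
t: 11.1
ee_pos: [0.4562, 0.2428, 0.1989]
eef_rot: [-1.373, -0.906, 0.909]
contact_force: [-0.8, 0.2, -0.5]
gripper_width: 0.0425
```

```bash
python3 - <<'E'
from h import *
state(); go((.522,-.217,.20))
E
```

```text
t 11.1 p [0.4562 0.2428 0.1989] R
 [[ 0.392 -0.002 -0.92 ]
 [ 0.92  -0.001  0.392]
 [-0.002 -1.     0.001]] F [-0.85  0.21 -0.51] w 0.0425022901978582
delta mm for (0.522, -0.217, 0.2) [-397.2   -0.8 -240.8]
```

Request:
step_arm --pt "0 0 0 -15 0 -9 0" --pt "0 0 0 -40 0 -24 0" --pt "0 0 0 -75 0 -45 0" --pt "0 0 0 -110 0 -66 0" --pt "0 0 0 -145 0 -88 0" --pt "0 0 0 -180 0 -109 0" --pt "0 0 0 -215 0 -130 0" --pt "0 0 0 -250 0 -152 0" --pt "0 0 0 -285 0 -173 0" --pt "0 0 0 -320 0 -194 0" --pt "0 0 0 -355 0 -215 0" --pt "0 0 0 -380 0 -231 0" --pt "0 0 0 -393 0 -239 0" --pt "0 0 0 -397 0 -241 0" --pt "0 0 0 -397 0 -241 0" --pt "0 0 0 -397 0 -241 0"

```text
t: 12.7
ee_pos: [0.5231, -0.2138, 0.1992]
eef_rot: [-1.37, -0.91, 0.909]
contact_force: [-0.8, 0.8, -0.2]
gripper_width: 0.0424
```

```bash
python3 - <<'E'
from h import *
import pickle
state(); go((.522,-.217,.2))
a=snap("side","s4.png"); b=snap("top","t4.png"); pickle.dump({"side":a,"top":b},open("c4.pkl","wb"))
A=cv2.resize(a["image"][85:185,215:315],(400,400),interpolation=cv2.INTER_CUBIC)
B=cv2.resize(b["image"][160:260,360:460],(400,400),interpolation=cv2.INTER_CUBIC)
cv2.imwrite("pics/c4.png",np.hstack([A,B])[:,:,::-1])
E
```

```text
t 12.7 p [ 0.5231 -0.2138  0.1992] R
 [[ 0.389 -0.001 -0.921]
 [ 0.921  0.002  0.389]
 [ 0.001 -1.     0.002]] F [-0.79  0.81 -0.23] w 0.042396998583057136
delta mm for (0.522, -0.217, 0.2) [-3.3 -0.8 -0.2]
```

View pics/c4.png

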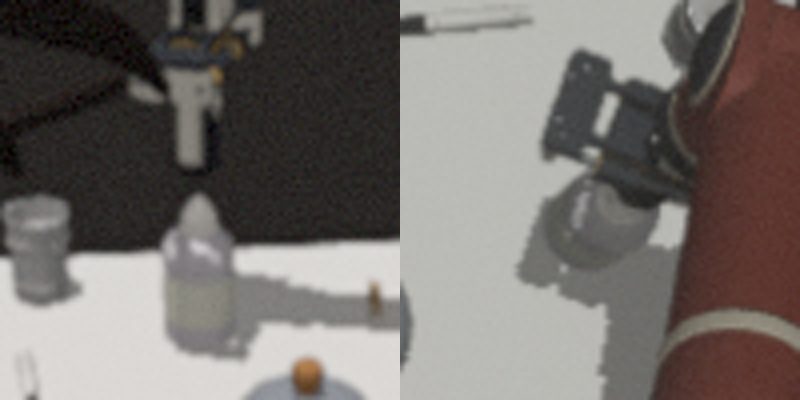

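```bash
python3 - <<'E'
from h import *
import pickle
cs=pickle.load(open("c4.pkl","rb")); a=cs["side"]["image"]
print("cap rows");
g=a.mean(2)
g3=cv2.GaussianBlur(g,(1,3),0)
for v in range(112,132,2): print(v,g3[v,252:278].astype(int))
print("bottle rows")
for v in range(134,168,3): print(v,g3[v,250:280].astype(int))
c0=pickle.load(open("c0.pkl","rb")); a=c0["side"]
for P in [(.522,-.217,.15),(.522,-.217,.1),(.522,-.217,0)]: print(proj(cs["side"],P))
P=bot.get_obs()["ee_pos"]
print("cap mouth,centre,top pred",[np.round(proj(cs["side"],P+[0,0,d]),1) for d in (-.014,.011,.036)])
A=cv2.resize(np.clip(cs["side"]["image"][95:175,225:305].astype(int)*3,0,255).astype(np.uint8),(600,600),interpolation=cv2.INTER_NEAREST)
cv2.imwrite("pics/c5.png",A[:,:,::-1])
E
```

```text
cap rows
112 [ 37  42  42  38  35  41  54  90 118 128 125 123 107  84  60  62  79  79
  56  36  37  40  35  35  37  38]
114 [ 40  36  39  37  36  39  51  88 119 127 127 121 104  69  37  31  48  55
  42  37  34  39  35  37  39  35]
116 [ 37  39  37  41  35  38  52  88 118 128 128 122 108  71  38  17  17  32
  36  39  32  41  38  38  41  36]
118 [ 34  39  36  35  35  37  53  87 120 128 127 123 107  72  39  15  22  28
  33  39  39  33  39  39  39  38]
120 [ 36  38  37  35  40  37  48  85 119 127 128 124 109  73  43  21  23  26
  35  40  37  38  40  37  34  38]
122 [ 40  41  39  37  37  32  46  83 117 129 126 125 109  77  42  19  20  28
  37  38  38  37  40  37  37  37]
124 [ 36  37  38  40  34  32  41  73 106 119 121 117 105  75  39  21  21  26
  34  39  40  37  35  39  37  35]
126 [39 37 39 43 38 32 35 42 58 71 74 74 66 52 32 16 27 27 35 35 41 38 35 39
 35 38]
128 [40 39 42 37 37 37 37 36 30 27 30 28 23 23 28 27 35 38 37 38 38 35 38 38
 37 37]
130 [39 38 39 36 38 36 39 40 38 35 34 33 33 33 38 38 34 39 36 39 36 35 41 38
 38 39]
bottle rows
134 [ 39  38  37  37  37  40  35  38  37  33  3
[... 956 characters left out ...]
128 128 128]
158 [215 216 216 216 210 190 157 142 142 135 133 133 135 135 136 136 133 132
 131 131 128 127 119 121 125 125 126 125 124 127]
161 [215 216 215 216 214 202 166 144 142 134 132 133 134 134 136 133 135 133
 128 132 127 126 120 120 124 127 127 126 126 126]
164 [215 216 216 216 215 202 165 142 140 134 132 133 135 135 135 135 134 132
 133 130 126 122 119 116 123 126 125 126 126 129]
167 [216 214 216 216 215 203 168 137 131 126 125 126 128 129 128 129 128 127
 126 123 119 115 113 117 124 126 125 126 132 157]
[264.40039423 134.19523079]
[264.42507071 145.76706466]
[264.47004177 167.6821644 ]
cap mouth,centre,top pred [array([264.1, 126. ]), array([264.1, 119.9]), array([264.1, 113.6])]
```

View pics/c5.png

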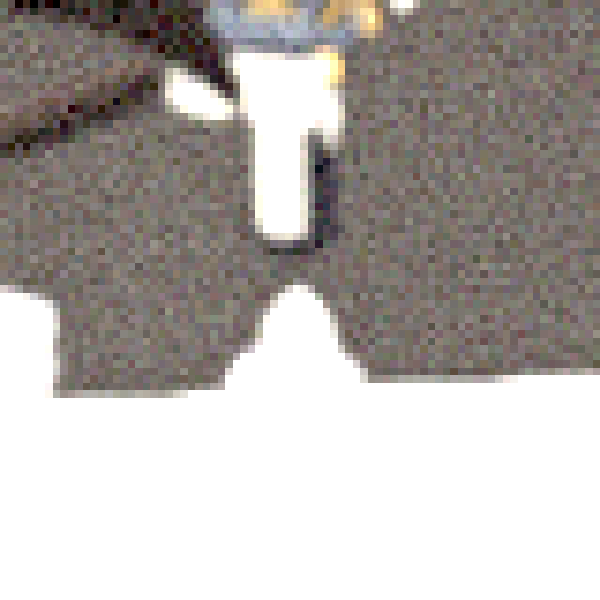

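```bash
python3 - <<'E'
from h import *
import pickle
c=pickle.load(open("c0.pkl","rb"))["top"]; g=c["image"].mean(2)
print(g[200:218,405:428].astype(int))
w=np.clip(110-g[205:213,413:422],0,None); vv,uu=np.mgrid[205:213,413:422]
u,v=(w*uu).sum()/w.sum(),(w*vv).sum()/w.sum(); print(u,v,onz(c,u,v,.15),onz(c,u,v,.147))
k=pickle.load(open("c2.pkl","rb"))["top"]["image"].mean(2)
w=np.clip(110-k[205:213,413:422],0,None); print((w*uu).sum()/max(w.sum(),1),(w*vv).sum()/max(w.sum(),1))
for P in [(.522,-.217,.15),(.522,-.217,.125),(.522,-.217,.1)]: print(proj(c,P))
E
```

```text
[[175 174 173 162 155 155 149 149 145 151 154 156 160 170 173 174 175 174
  172 174 175 174 176]
 [171 162 153 145 137 137 138 136 138 139 138 140 142 149 161 171 174 177
  174 175 175 175 173]
 [162 145 136 138 138 142 141 144 144 146 143 143 140 139 142 153 169 173
  175 174 175 174 173]
 [146 133 136 140 143 145 148 152 157 161 158 145 141 142 138 140 153 167
  173 173 174 175 175]
 [129 135 139 142 146 150 157 156 162 169 162 153 162 159 143 139 140 152
  171 175 173 176 174]
 [133 138 144 147 149 150 155 163 168 164 146 153 166 159 148 139 138 142
  158 171 174 174 174]
 [138 144 147 151 155 159 159 158 158 152 138 126 131 136 154 150 142 136
  146 166 174 174 173]
 [140 145 148 149 160 161 158 149 149 160 136  90  80 105 142 140 138 139
  137 160 172 173 176]
 [143 146 148 152 168 159 135 132 144 164 130  75  65  84 127 136 151 144
  136 151 169 176 175]
 [142 148 151 150 173 159 123 122 136 151 133  99  78 102 145 146 158 147
  137 144 168 175 176]
 [143 150 151 150 177 180 157 133 137 146 149 143 133 159 162 149 149 143
  133 135 164 174 174]
 [144 150 152 156 170 175 157 151
[... 181 characters left out ...]
9 142 132 131 141 156 160 144 124 126 142 152 144 138
  131 131 165 174 175]
 [135 141 144 149 143 135 144 161 148 133 154 170 142 123 134 146 143 136
  130 133 166 173 174]
 [131 138 141 144 148 142 149 148 154 140 167 183 166 145 140 144 138 133
  131 148 169 173 177]
 [130 132 139 143 144 147 147 131 141 139 140 156 153 145 145 140 134 127
  127 150 170 175 174]
 [125 132 132 138 143 145 143 140 142 145 139 143 144 142 139 135 130 127
  134 162 174 176 176]]
416.86677367576243 207.9791332263242 [ 0.52478452 -0.21583211  0.15      ] [ 0.52532775 -0.21658392  0.147     ]
416.82423208191125 208.02047781569965
[417.32549451 208.89339818]
[415.35066613 210.41530883]
[413.43634212 211.890343  ]
```

Neck measured at (0.5245, -0.216). The cap column (about 264) agrees with the neck tip column (264.2), so I make a small correction and go down.

Request:
step_arm --pt "0 0 0 -1.5 10 -1 0" --pt "0 0 0 -1.5 22 -1 0" --pt "0 0 0 -1.5 30 -1 0" --pt "0 0 0 -1.5 34 -1 0" --pt "0 0 0 -1.5 37 -1 0" --pt "0 0 0 -1.5 40 -1 0" --pt "0 0 0 -1.5 40 -1 0"

```text
t: 13.5
ee_pos: [0.5233, -0.2178, 0.1594]
eef_rot: [-1.372, -0.907, 0.908]
contact_force: [-0.4, 0.4, 0.3]
gripper_width: 0.0428
```

Request:
step_arm --pt "0 0 0 0.5 2 0 0" --pt "0 0 0 1 4 0 0" --pt "0 0 0 1 6 0 0" --pt "0 0 0 1 7 0 0" --pt "0 0 0 1 7 0 0"

```text
t: 14.0
ee_pos: [0.5237, -0.2164, 0.153]
eef_rot: [-1.372, -0.908, 0.907]
contact_force: [-2.3, 3.8, 4.5]
gripper_width: 0.0428
```

Request:
step_arm --pt "0 0 0 0 1 0 0" --pt "0 0 0 0 2 0 0" --pt "0 0 0 0 3 0 0" --pt "0 0 0 0 4 0 0" --pt "0 0 0 0 4 0 0"

```text
t: 14.5
ee_pos: [0.5248, -0.2162, 0.1503]
eef_rot: [-1.374, -0.91, 0.906]
contact_force: [-1.9, 3.9, 9.5]
gripper_width: 0.0426
```

Request:
step_arm --pt "0 0 0 0 1 0 0" --pt "0 0 0 0 2 0 0" --pt "0 0 0 0 3 0 0" --pt "0 0 0 0 4 0 0" --pt "0 0 0 0 4 0 0"

```text
t: 15.0
ee_pos: [0.5239, -0.2166, 0.1449]
eef_rot: [-1.373, -0.909, 0.908]
contact_force: [-2.0, 1.6, 1.9]
gripper_width: 0.0425
```

Force peaked and then dropped, which is the click. I continue to the flange.

Request:
step_arm --pt "0 0 0 0 1.5 0 0" --pt "0 0 0 0 3 0 0" --pt "0 0 0 0 4.5 0 0" --pt "0 0 0 0 6 0 0" --pt "0 0 0 0 6 0 0"

```text
t: 15.5
ee_pos: [0.5246, -0.2174, 0.1397]
eef_rot: [-1.375, -0.909, 0.907]
contact_force: [-1.9, 2.4, 6.1]
gripper_width: 0.0421
```

Request:
step_arm --pt "0 0 0 0 1 0 0" --pt "0 0 0 0 2 0 0" --pt "0 0 0 0 2 0 0" --pt "0 0 0 0 2 0 0"

```text
t: 15.9
ee_pos: [0.5255, -0.2174, 0.1396]
eef_rot: [-1.377, -0.911, 0.905]
contact_force: [-2.5, 3.8, 14.7]
gripper_width: 0.0423
```

Request:
step_arm --pt "0 0 0 0 1 0 0" --pt "0 0 0 0 1.5 0 0" --pt "0 0 0 0 1.5 0 0" --pt "0 0 0 0 1.5 0 0" --pt "0 0 0 0 1.5 0 0"

```text
t: 16.4
ee_pos: [0.526, -0.2176, 0.1395]
eef_rot: [-1.378, -0.912, 0.904]
contact_force: [-4.6, 5.0, 20.8]
gripper_width: 0.0425
```

```bash
python3 - <<'E'
from h import *
state()
a=snap("side","s6.png"); b=snap("top","t6.png")
A=cv2.resize(a["image"][100:250,190:340],(400,400),interpolation=cv2.INTER_CUBIC)
B=cv2.resize(b["image"][150:300,240:440],(400,300),interpolation=cv2.INTER_CUBIC); B=np.vstack([B,np.zeros((100,400,3),np.uint8)])
cv2.imwrite("pics/c6.png",np.hstack([A,B])[:,:,::-1])
state()
E
```

```text
t 16.4 p [ 0.526  -0.2176  0.1395] R
 [[ 0.392  0.006 -0.92 ]
 [ 0.92  -0.001  0.392]
 [ 0.001 -1.    -0.006]] F [-4.61  5.   20.83] w 0.04253874376580147
t 16.5 p [ 0.526  -0.2176  0.1395] R
 [[ 0.392  0.006 -0.92 ]
 [ 0.92  -0.001  0.392]
 [ 0.001 -1.    -0.006]] F [-4.67  5.35 21.45] w 0.04222731815464936
```

View pics/c6.png

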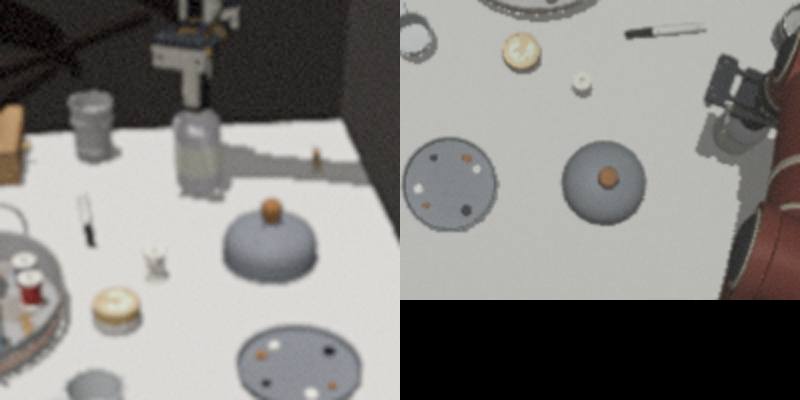

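The cap is down on the bottle's neck with the bottle upright. The lid stands upright in the middle, the dish is where it was, and pressing is steady at about 21 N. Handing in.

```bash
python3 -c "
from bench import hand_in
print(hand_in())"
```

```text
the job is handed in; nothing more can be done
None
```

The job is done and handed in at 16.5 s. I lifted the grey lid off and set it upright on the free middle of the worktop. I then took the cap out of the dish and pressed it onto the bottle's neck. The gripper still holds the cap and presses down.

**Cap home:** the push rose to about 9.5 N at the snap lugs, then fell to about 2 N, which I took as the click. The cap then stopped hard with the fingertip at 0.1395 m, against the 0.139 m I expected for fully home. The last reading was about 21 N downward, with 5 N or less sideways in each direction, and the grip was unchanged at about 42 mm.

**Scene:** the last pictures showed the bottle and lid upright, the dish in place, and the nearby items in the crop apparently undisturbed. I did not measure the bystanders, and the front-left tape measure and the green peg were outside those crops.

**Less certain:**
- The side camera could not show the cap's seat on the flange clearly, because a finger hides part of it against a dark background. "Fully home" rests on the height and force readings.
- Putting the lid down peaked at about 14 N, and a 5 N reading I could not explain appeared while gripping the cap.

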